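# Turn the row of samples about onto the empty rack

## Task

The next person works through these four vessels backwards: move the row from the rack with the black mats to the empty white rack in reverse order, so that the vessel now farthest left (as seen from the robot) ends farthest right, the second from left ends second from right, and so on. Stand each one upright in the middle of its marked ring, set it down gently rather than dropping it, and do not tip any of them over. The mats and racks stay where they are.

Things in the scene. Friction and masses are not known exactly. Their poses are not given: they have to be found in the camera images.
- full_rack: Holds the row at the start: fixed white rack, 90 x 310 mm (x, y). Origin: middle of its underside on the worktop; y runs along the row to the robot's left. Deck at z = 12 mm, 4 mm side lips, end cheeks to z = 35 mm. Places at x = 0, y = +108, +36, -36, -108 mm, each with a black mat. Order of vessels and side of the rack vary.
- empty_rack: Empty at the start: fixed white rack, 90 x 310 mm (x, y). Origin: middle of its underside on the worktop; y runs along the row to the robot's left. Deck at z = 12 mm, 4 mm side lips, end cheeks to z = 35 mm. Places at x = 0, y = +108, +36, -36, -108 mm, each marked by a flush grey ring 67 mm across.
- bottle: reagent bottle, clear with a blue screw cap, upright: round body 56 mm across up to 100 mm, cap 45 mm across to 108 mm, 0.26 kg. Origin: middle of its underside, z up its axis. Starts on its mat in the full rack, 16 mm above the worktop; the neighbours are 72 mm away, so grasp across the row.
- dropper: small brown bottle with a white screw cap, upright: round body 40 mm across up to 70 mm, cap 27 mm across to 78 mm, 0.07 kg. Origin: middle of its underside, z up its axis. Starts on its mat in the full rack, 16 mm above the worktop; the neighbours are 72 mm away, so grasp across the row.
- jar: squat sample jar with a blue-green screw lid, upright: round body 56 mm across up to 49 mm, lid 59 mm across to 65 mm, 0.1 kg. Origin: middle of its underside, z up its axis. Starts on its mat in the full rack, 16 mm above the worktop; the neighbours are 72 mm away, so grasp across the row.
- cylinder: tall narrow measuring cylinder, upright, 197 mm high: tube 30 mm across from 16 mm up to the top, blue six-sided foot 53 x 62 mm and 12 mm thick, 0.09 kg. Origin: middle of its underside, z up its axis. Starts on its mat in the full rack, 16 mm above the worktop; the neighbours are 72 mm away, so grasp across the row.
- bottle_mat: round black rubber mat 68 mm across, 4 mm thick, fixed on the full rack; the reagent bottle stands on it at the start, so it keeps that vessel's old place. Origin: middle of its underside.
- dropper_mat: round black rubber mat 56 mm across, 4 mm thick, fixed on the full rack; the small brown bottle stands on it at the start, so it keeps that vessel's old place. Origin: middle of its underside.
- jar_mat: round black rubber mat 68 mm across, 4 mm thick, fixed on the full rack; the sample jar stands on it at the start, so it keeps that vessel's old place. Origin: middle of its underside.
- cylinder_mat: round black rubber mat 68 mm across, 4 mm thick, fixed on the full rack; the measuring cylinder stands on it at the start, so it keeps that vessel's old place. Origin: middle of its underside.
Not all that is in view belongs to the job. Leave any purple look-alike of the bottle alone.

How it is judged:
At the end, for the whole second after the job is handed in: All four vessels stand released, upright (within 0.1 rad) and at rest on the deck of the rack that was empty (height within 6 mm), each within 12 mm along and across the row of the centre of its place, in the reverse of the left-to-right order that their mats in the full rack show (((y of bottle_mat in the frame of full_rack between 0.088 and 0.128 m and y of bottle in the frame of empty_rack between -0.12 and -0.096 m) or (y of bottle_mat in the frame of full_rack between 0.016 and 0.056 m and y of bottle in the frame of empty_rack between -0.048 and -0.024 m) or (y of bottle_mat in the frame of full_rack between -0.056 and -0.016 m and y of bottle in the frame of empty_rack between 0.024 and 0.048 m) or (y of bottle_mat in the frame of full_rack between -0.128 and -0.088 m and y of bottle in the frame of empty_rack between 0.096 and 0.12 m)) and x of bottle in the frame of empty_rack between -0.012 and 0.012 m and z of bottle in the frame of empty_rack between 0.006 and 0.018 m and angle between each of bottle, dropper, jar, cylinder's own z axis and vertical below 0.1 rad and linear speed of each of bottle, dropper, jar, cylinder below 0.02 m/s and angular speed of each of bottle, dropper, jar, cylinder below 0.2 rad/s and ((y of dropper_mat in the frame of full_rack between 0.088 and 0.128 m and y of dropper in the frame of empty_rack between -0.12 and -0.096 m) or (y of dropper_mat in the frame of full_rack between 0.016 and 0.056 m and y of dropper in the frame of empty_rack between -0.048 and -0.024 m) or (y of dropper_mat in the frame of full_rack between -0.056 and -0.016 m and y of dropper in the frame of empty_rack between 0.024 and 0.048 m) or (y of dropper_mat in the frame of full_rack between -0.128 and -0.088 m and y of dropper in the frame of empty_rack between 0.096 and 0.12 m)) and x of dropper in the frame of empty_rack between -0.012 and 0.012 m and z of dropper in the frame of empty_rack between 0.006 and 0.018 m and ((y of jar_mat in the frame of full_rack between 0.088 and 0.128 m and y of jar in the frame of empty_rack between -0.12 and -0.096 m) or (y of jar_mat in the frame of full_rack between 0.016 and 0.056 m and y of jar in the frame of empty_rack between -0.048 and -0.024 m) or (y of jar_mat in the frame of full_rack between -0.056 and -0.016 m and y of jar in the frame of empty_rack between 0.024 and 0.048 m) or (y of jar_mat in the frame of full_rack between -0.128 and -0.088 m and y of jar in the frame of empty_rack between 0.096 and 0.12 m)) and x of jar in the frame of empty_rack between -0.012 and 0.012 m and z of jar in the frame of empty_rack between 0.006 and 0.018 m and ((y of cylinder_mat in the frame of full_rack between 0.088 and 0.128 m and y of cylinder in the frame of empty_rack between -0.12 and -0.096 m) or (y of cylinder_mat in the frame of full_rack between 0.016 and 0.056 m and y of cylinder in the frame of empty_rack between -0.048 and -0.024 m) or (y of cylinder_mat in the frame of full_rack between -0.056 and -0.016 m and y of cylinder in the frame of empty_rack between 0.024 and 0.048 m) or (y of cylinder_mat in the frame of full_rack between -0.128 and -0.088 m and y of cylinder in the frame of empty_rack between 0.096 and 0.12 m)) and x of cylinder in the frame of empty_rack between -0.012 and 0.012 m and z of cylinder in the frame of empty_rack between 0.006 and 0.018 m); the robot touches nothing.
It fails at once if a vessel is tipped over (more than 0.5 rad) (angle between any of bottle, dropper, jar, cylinder's own z axis and vertical above 0.5 rad).
It fails at once if a vessel is dropped or slammed down (faster than 0.8 m/s within 3 cm of a rack's deck) ((height (world z) of bottle below 0.045 m and linear speed of bottle above 0.8 m/s) or (height (world z) of dropper below 0.045 m and linear speed of dropper above 0.8 m/s) or (height (world z) of jar below 0.045 m and linear speed of jar above 0.8 m/s) or (height (world z) of cylinder below 0.045 m and linear speed of cylinder above 0.8 m/s)).
It also fails if it takes over 99 s, if anything falls off the work surface, if the arm or the gripper's body presses on something with over 40 N, if the wrist force passes 120 N, or if a joint passes its speed limit or range.

## Robot

A 6-joint arm with a two-finger parallel gripper is mounted at the origin on a cart in front of the work surface, level with it; the furniture and walls round the work are solid. World frame = base frame: x ahead of the robot, y to its left, z up, the work surface at z = 0. Lengths are in m, angles in rad, forces in N, time in s.
With the tool pointing down it reaches from about 0.375 to 0.925 m from the base axis. Payload 5.7 kg.
Tool frame: the origin (TCP) lies on the front face of the gripper's body, between the roots of the fingers; the fingertips stand 73 mm ahead of it and the grasp point (between the pads) lies 54 mm ahead of it; z points along the fingers, y is the line along which they close (so a half turn about z gives the same grasp; the last joint's range is limited). The gripper opens to 85 mm and grips with 20 to 120 N. Pads are 22 mm wide; open, the fingers measure 114 mm over their backs; the gripper's body (76 mm by 85 mm) begins 54 mm behind the grasp point. The pads swing forward as they close: fully open they stand 13 mm farther back than shut.
Start: joints at [1.182, 0.359, 1.51, -0, 1.272, -0.115], TCP at [0.162, 0.578, 0.304] pointing down, gripper open.
Joint ranges: [-2.97, 2.97], [-1.01, 2.36], [0.21, 2.38], [-0.96, 4.11], [0.2, 2.71], [-2.98, 2.98]. Speed limits (rad/s): [2.39, 2.39, 3.14, 3.14, 3.14, 3.14].

## Interface

Orientations are given as a unit quaternion [w, x, y, z].
In Python, from plant import * gives the robot as it stands.
- The arm moves only by the tool step_arm, never from a script. Its argument "steps" is a list of rows, each an object with "hand": the gripper command: -1 is fully open, 1 is shut, values between are in proportion; "travel": the shift along the tool's x, y, z scaled (see below), a list of three; "spin": the turn about the tool's z scaled (see below). A call has 1 to 12 rows; each row shifts and turns the commanded pose from where the row before left it, along the tool's axes as they then stand; what a row does not reach is not made up. The controller multiplies each number of a shift by 0.03 m and each number of a turn by 0.1 rad. A row lasts 1/12 s, in which the tool goes at most 41.7 mm and 7.16 degrees, less where a joint would pass 70% of its speed; a pose out of reach is approached as far as the arm can. A call with a number of a shift or a turn outside -1 to 1 is refused whole. A call with a gripper value outside its range is refused whole. The fingers move at their own pace and stop on an object; "grip_force" is the grip in N (left out, the last holds). Time passes only in rows, so rows that do not move let the fingers close. It gives the time, the measured TCP pose, the force, the opening and the grip force at its end, in the units of the state.
- read_state(): the state, without advancing time (a new reading comes with each control period).
- grab_frame(name): name is "side" or "top"; returns the picture (400x640x3 uint8, red, green, blue); there is no depth.
- camera_info(name): a dict with "fx", "fy", "cx", "cy" (pixels), "position" and "orientation" of the camera in the world. Camera axes: x right, y up, looking along -z (the intrinsics and any distortion apply to the point x, -y, -z); pixel columns grow to the right and rows downward; lengths in m; the calibration is good to about 2 mm. A picture is of the moment at which its call begins. camera_info takes no time and is no camera call.
- finish_job(): hands the job in; it is judged then, once.
The state is a dict: "time": time; "qpos": joint angles; "joint_vel": joint speeds; "joint_efforts": joint torques, N m; "position": TCP position; "tcp_rot": TCP orientation; "wrist_force": force on the tool from outside, world axes, zero at the start; "torque": the same for the moment, N m; "finger_gap": finger opening in m; "grasp_force": force on a finger pad.
Only numpy, scipy, OpenCV 4.12 (cv2) and the standard library are available. Lean on these libraries where they do the work, as an engineer would, in place of code of your own. Each camera call takes 0.05 s, during which the arm holds its last target. There are 200 camera calls.

## Working session

There is one attempt and no reset: what is moved stays moved. The work goes in short steps, Python scripts to look and compute and a tool call to move; the robot and the scene stay as the last step left them, time stands still between calls to the robot, and variables do not carry over. Pictures are saved under pics/ and viewed, at most 14 in all, crops included, and the job is handed in when it is done.

Besides the shell and the picture viewer there is one more tool, called after "Request:" by a JSON object that holds its "api" and its "payload". step_arm: Moves the arm, as the interface text tells. Its arguments: {"type":"object","properties":{"steps":{"type":"array"},"grip_force":{"type":"number"}},"required":["steps"]}

```bash
mkdir -p pics; python3 - <<'E'
from plant import *
import cv2
for n in("top","side"):
    cv2.imwrite(f"pics/{n}0.png",grab_frame(n)[:,:,::-1]); print(camera_info(n))
s=read_state();print(s["time"],s["position"],s["tcp_rot"],s["finger_gap"])
E
```

```text
{'fx': 453.6822442366921, 'fy': 453.6822442366921, 'cx': 321.9439830687658, 'cy': 205.4351757730903, 'position': array([ 0.41218345, -0.00765878,  1.1924235 ]), 'orientation': array([-0.70167918, -0.0249581 ,  0.0279008 ,  0.71150893])}
{'fx': 369.49863425361417, 'fy': 369.49863425361417, 'cx': 327.1012308676764, 'cy': 202.4278243249478, 'position': array([ 0.19330103, -0.47378058,  0.69240824]), 'orientation': array([ 0.89450575,  0.3455479 , -0.10661195, -0.26284976])}
0.1 [0.16204628 0.57721039 0.30312337] [-2.15898891e-04  1.36463785e-01  9.90644706e-01 -8.09512994e-04] 0.08499608699574898
```

View pics/top0.png

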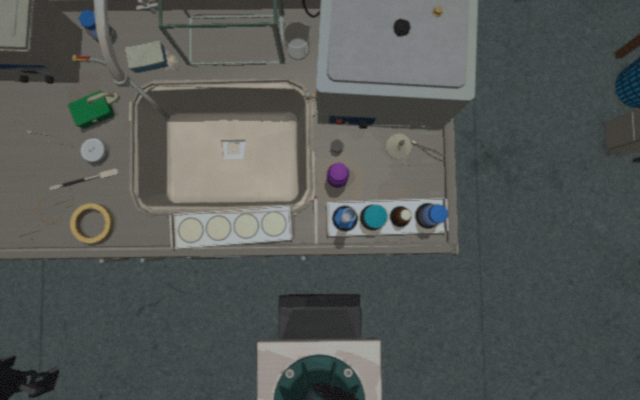

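View pics/side0.png

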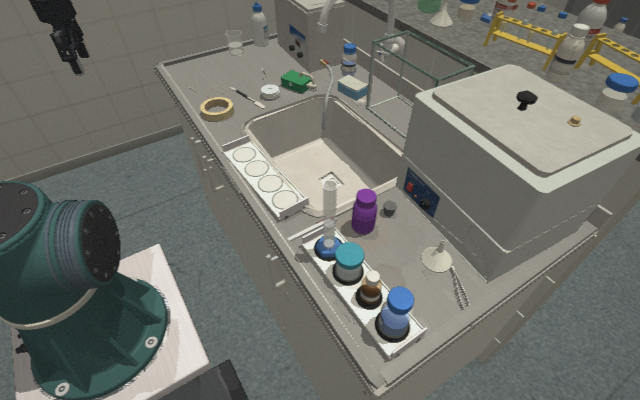

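Left to right in the full rack (top view) the vessels are cylinder (345,217), jar (375,217), dropper (401,215) and bottle (432,215). The purple look-alike at (338,175) stays put. The empty rack's rings are at about (191,230), (218,227), (246,225) and (273,223). Next is a close crop of both racks.

```bash
cat > h.py <<'E'
import numpy as np, cv2
from plant import *
from scipy.spatial.transform import Rotation as R
def rot(q): return R.from_quat([q[1],q[2],q[3],q[0]]).as_matrix()
def unproj(cam,u,v,z):
    c=camera_info(cam); M=rot(c["orientation"]); p=np.array(c["position"])
    d=M@np.array([(u-c["cx"])/c["fx"],-(v-c["cy"])/c["fy"],-1.])
    return p+d*(z-p[2])/d[2]
def proj(cam,P):
    c=camera_info(cam); q=rot(c["orientation"]).T@(np.array(P)-c["position"])
    return np.array([c["cx"]+c["fx"]*q[0]/-q[2], c["cy"]+c["fy"]*q[1]/q[2]])
E
python3 - <<'E'
import cv2,numpy as np
i=cv2.imread("pics/top0.png")
a=cv2.resize(i[200:248,168:298],None,fx=6,fy=6,interpolation=cv2.INTER_CUBIC)
b=cv2.resize(i[193:241,324:454],None,fx=6,fy=6,interpolation=cv2.INTER_CUBIC)
cv2.imwrite("pics/c1.png",np.vstack([a,b]))
E
```

```text
(no output)
```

View pics/c1.png

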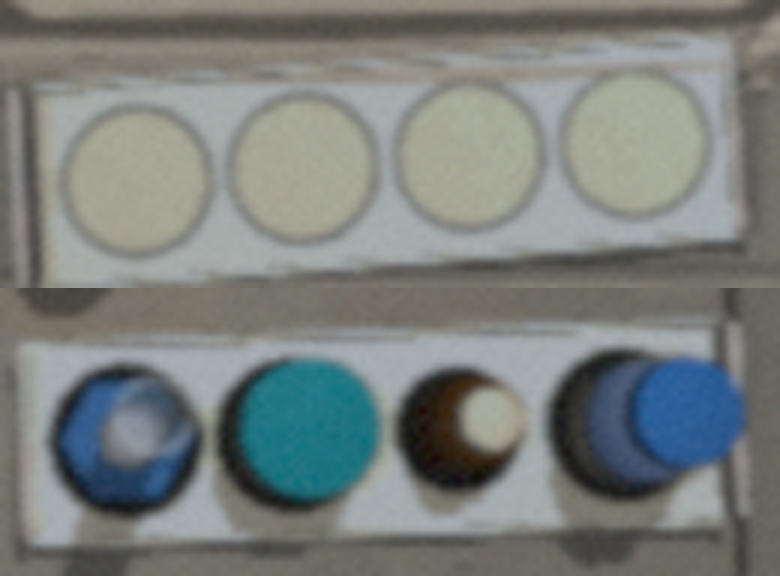

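The rings in the crop are at (137,180), (304,167), (470,155) and (636,143). In the lower half I read the cylinder mat centre at (126,150), jar lid (309,141), dropper cap (490,131) and bottle cap (689,124), confirming the choice.

```bash
python3 - <<'E'
from h import *
f=lambda x,y,ox,oy,z:unproj("top",ox+(x+.5)/6-.5,oy+(y+.5)/6-.5,z)[:2]
E=np.array([f(x,y,168,200,.012) for x,y in[(137,180),(304,167),(470,155),(636,143)]])
F=np.array([f(x,y,324,193,z) for x,y,z in[(126,150,.016),(309,141,.081),(490,131,.094),(689,124,.124)]])
Y=np.array([.108,.036,-.036,-.108])
for n,P in(("empty",E),("full",F)):
    c=P.mean(0); d=((P-c)*Y[:,None]).sum(0); d/=np.hypot(*d); yaw=np.arctan2(-d[0],d[1])
    print(n,c.round(4),"yaw",yaw.round(4)); print(P.round(4)); print("fit",(c+Y[:,None]*d).round(4).tolist())
s=read_state();print(s["position"],"tool axes cols\n",rot(s["tcp_rot"]).round(3))
E
```

```text
empty [0.449  0.2211] yaw 0.06
[[0.4424 0.3291]
 [0.447  0.2569]
 [0.4512 0.1851]
 [0.4554 0.1132]]
fit [[0.4426, 0.3289], [0.4469, 0.257], [0.4512, 0.1852], [0.4555, 0.1133]]
full [ 0.4687 -0.1791] yaw 0.0119
[[ 0.4678 -0.0715]
 [ 0.4674 -0.1429]
 [ 0.4698 -0.2146]
 [ 0.4699 -0.2874]]
fit [[0.4675, -0.0711], [0.4683, -0.1431], [0.4692, -0.2151], [0.47, -0.2871]]
[0.16204628 0.57721039 0.30312337] tool axes cols
 [[-0.963  0.27  -0.001]
 [ 0.27   0.963 -0.002]
 [ 0.    -0.002 -1.   ]]
```

Request:
{"api": "step_arm", "payload": {"steps": [{"hand": -1, "travel": [0, 0, -0.8], "spin": 1}, {"hand": -1, "travel": [0, 0, -0.8], "spin": 1}, {"hand": -1, "travel": [0, 0, 0], "spin": 1}, {"hand": -1, "travel": [0, 0, 0], "spin": 1}, {"hand": -1, "travel": [0, 0, 0], "spin": 1}, {"hand": -1, "travel": [0, 0, 0], "spin": 1}, {"hand": -1, "travel": [0, 0, 0], "spin": 1}, {"hand": -1, "travel": [0, 0, 0], "spin": 1}, {"hand": -1, "travel": [0, 0, 0], "spin": 1}, {"hand": -1, "travel": [0, 0, 0], "spin": 1}, {"hand": -1, "travel": [0, 0, 0], "spin": 1}, {"hand": -1, "travel": [0, 0, 0], "spin": 1}], "grip_force": 30}}

```text
time: 1.1
position: [0.1621, 0.5773, 0.3514]
tcp_rot: [0.0, 0.674, 0.739, -0.001]
wrist_force: [0.1, -0.3, -0.4]
finger_gap: 0.086
grasp_force: 0.0
```

Request:
{"api": "step_arm", "payload": {"steps": [{"hand": -1, "travel": [0, 0, 0], "spin": 0.8}, {"hand": -1, "travel": [-0.8, 1, 0], "spin": 0}, {"hand": -1, "travel": [-0.8, 1, 0], "spin": 0}, {"hand": -1, "travel": [-0.8, 1, 0], "spin": 0}, {"hand": -1, "travel": [-0.8, 1, 0], "spin": 0}, {"hand": -1, "travel": [-0.8, 1, 0], "spin": 0}, {"hand": -1, "travel": [-0.8, 1, 0], "spin": 0}, {"hand": -1, "travel": [-0.8, 1, 0], "spin": 0}, {"hand": -1, "travel": [-0.8, 1, 0], "spin": 0}, {"hand": -1, "travel": [-0.8, 1, 0], "spin": 0}, {"hand": -1, "travel": [-0.8, 0.2, 0], "spin": 0}, {"hand": -1, "travel": [0, 0, 0], "spin": 0}]}}

```text
time: 2.1
position: [0.4442, 0.3384, 0.3512]
tcp_rot: [0.001, 0.703, 0.712, -0.001]
wrist_force: [-1.5, -0.7, -0.0]
finger_gap: 0.0856
grasp_force: 0.0
```

Request:
{"api": "step_arm", "payload": {"steps": [{"hand": -1, "travel": [-1, 0, 0], "spin": 0}, {"hand": -1, "travel": [-1, 0, 0], "spin": 0}, {"hand": -1, "travel": [-1, 0, 0], "spin": 0}, {"hand": -1, "travel": [-1, 0, 0], "spin": 0}, {"hand": -1, "travel": [-1, 0, 0], "spin": 0}, {"hand": -1, "travel": [-1, 0, 0], "spin": 0}, {"hand": -1, "travel": [-1, 0, 0], "spin": 0}, {"hand": -1, "travel": [-1, 0, 0], "spin": 0}, {"hand": -1, "travel": [-1, 0, 0], "spin": 0}, {"hand": -1, "travel": [-1, 0, 0], "spin": 0}, {"hand": -1, "travel": [-1, 0, 0], "spin": 0}, {"hand": -1, "travel": [-1, 0, 0], "spin": 0}]}}

```text
time: 3.1
position: [0.4478, -0.0182, 0.3518]
tcp_rot: [-0.0, 0.701, 0.713, 0.0]
wrist_force: [0.2, -0.1, -0.1]
finger_gap: 0.0853
grasp_force: 0.0
```

Request:
{"api": "step_arm", "payload": {"steps": [{"hand": -1, "travel": [-1, 0.2, 0], "spin": 0}, {"hand": -1, "travel": [-1, 0.2, 0], "spin": 0}, {"hand": -1, "travel": [-1, 0.2, 0], "spin": 0}, {"hand": -1, "travel": [-1, 0, 0], "spin": 0}, {"hand": -1, "travel": [-1, 0, 0], "spin": 0}, {"hand": -1, "travel": [-1, 0, 0], "spin": 0}, {"hand": -1, "travel": [-1, 0, 0], "spin": 0}, {"hand": -1, "travel": [-1, 0, 0], "spin": 0}, {"hand": -1, "travel": [-0.87, 0, 0], "spin": 0}, {"hand": -1, "travel": [0, 0, 0], "spin": 0}, {"hand": -1, "travel": [0, 0, 0], "spin": 0}]}}

```text
time: 4.02
position: [0.4709, -0.2838, 0.3514]
tcp_rot: [-0.001, 0.702, 0.712, 0.0]
wrist_force: [-1.1, -0.4, 0.6]
finger_gap: 0.0854
grasp_force: 0.0
```

Request:
{"api": "step_arm", "payload": {"steps": [{"hand": -1, "travel": [-0.1, 0, 0.7], "spin": 0}, {"hand": -1, "travel": [0, 0, 0.7], "spin": 0}, {"hand": -1, "travel": [0, 0, 0.7], "spin": 0}, {"hand": -1, "travel": [0, 0, 0.7], "spin": 0}, {"hand": -1, "travel": [0, 0, 0.7], "spin": 0}, {"hand": -1, "travel": [0, 0, 0.7], "spin": 0}, {"hand": -1, "travel": [0, 0, 0.4], "spin": 0}, {"hand": -1, "travel": [0, 0, 0], "spin": 0}]}}

```text
time: 4.68
position: [0.4695, -0.2833, 0.2112]
tcp_rot: [-0.003, 0.701, 0.714, -0.0]
wrist_force: [-0.6, 0.8, 0.2]
finger_gap: 0.0849
grasp_force: 0.0
```

```bash
python3 - <<'E'
from h import *
a=grab_frame("side")[:,:,::-1]; b=grab_frame("top")[:,:,::-1]
cv2.imwrite("pics/s1.png",np.vstack([cv2.resize(x,None,fx=3,fy=3) for x in(a[200:300+60,330:530][:100],b[180:260,300:500][:80])]))
cv2.imwrite("pics/s1.png",cv2.resize(a[180:380,300:560],None,fx=3,fy=3))
s=read_state();print(s["position"])
E
```

```text
[ 0.47095776 -0.28493807  0.2138848 ]
```

View pics/s1.png

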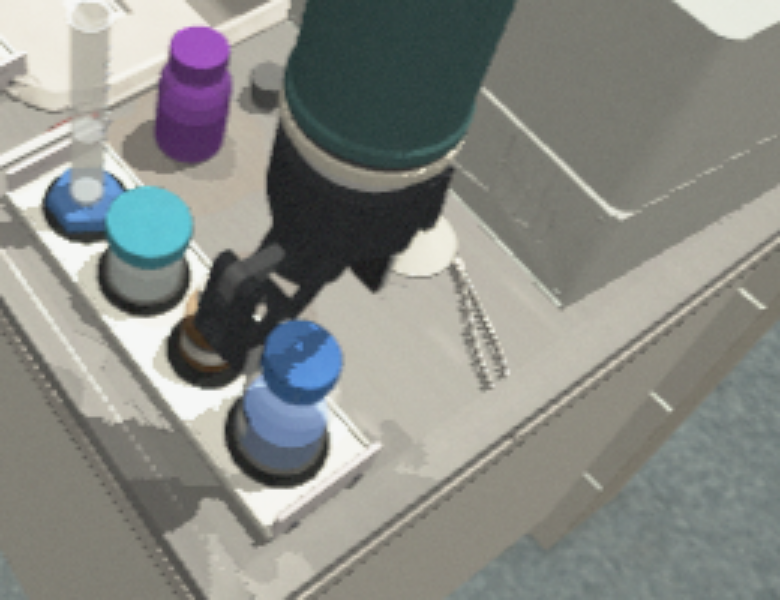

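The bottle stands clear at crop (280,430), and the near fingertip shows at about (235,360). I'll check that against the projection.

```bash
python3 - <<'E'
from h import *
for P in[(.471-.045,-.285,.139),(.471+.045,-.285,.139),(.47,-.2873,.124),(.4675,-.0711,.213)]:
    p=proj("side",P); print((p-[300,180])*3)
E
```

```text
[242.66428678 368.13376706]
[365.98436974 289.94658171]
[303.11337955 345.16493416]
[92.1855605   8.19830144]
```

Request:
{"api": "step_arm", "payload": {"steps": [{"hand": -1, "travel": [-0.08, 0, 0.6], "spin": 0}, {"hand": -1, "travel": [0, 0, 0.6], "spin": 0}, {"hand": -1, "travel": [0, 0, 0.6], "spin": 0}, {"hand": -1, "travel": [0, 0, 0.5], "spin": 0}, {"hand": -1, "travel": [0, 0, 0.3], "spin": 0}, {"hand": -1, "travel": [0, 0, 0], "spin": 0}, {"hand": 0, "travel": [0, 0, 0], "spin": 0}, {"hand": 1, "travel": [0, 0, 0], "spin": 0}, {"hand": 1, "travel": [0, 0, 0], "spin": 0}, {"hand": 1, "travel": [0, 0, 0], "spin": 0}, {"hand": 1, "travel": [0, 0, 0], "spin": 0}, {"hand": 1, "travel": [0, 0, 0], "spin": 0}], "grip_force": 35}}

```text
time: 5.78
position: [0.4716, -0.2892, 0.1374]
tcp_rot: [0.001, 0.701, 0.713, 0.0]
wrist_force: [-0.1, 0.8, 6.3]
finger_gap: 0.0553
grasp_force: 37.1
```

Request:
{"api": "step_arm", "payload": {"steps": [{"hand": 1, "travel": [0, 0, 0], "spin": 0}, {"hand": 1, "travel": [0, 0, -0.2], "spin": 0}, {"hand": 1, "travel": [0, 0, -0.3], "spin": 0}, {"hand": 1, "travel": [0, 0, -0.4], "spin": 0}, {"hand": 1, "travel": [0, 0, 0], "spin": 0}]}}

```text
time: 6.2
position: [0.4721, -0.2896, 0.1654]
tcp_rot: [0.002, 0.701, 0.713, 0.0]
wrist_force: [-0.1, -0.4, -2.6]
finger_gap: 0.0555
grasp_force: 37.6
```

Request:
{"api": "step_arm", "payload": {"steps": [{"hand": 1, "travel": [0, 0, -0.6], "spin": 0}, {"hand": 1, "travel": [0, 0, -0.8], "spin": 0}, {"hand": 1, "travel": [0, 0, -0.8], "spin": 0}, {"hand": 1, "travel": [0, 0, -0.8], "spin": 0}, {"hand": 1, "travel": [0, 0, -0.8], "spin": 0}, {"hand": 1, "travel": [0, 0, -0.8], "spin": 0}, {"hand": 1, "travel": [0, 0, -0.8], "spin": 0}, {"hand": 1, "travel": [0, 0, -0.8], "spin": 0}, {"hand": 1, "travel": [0, 0, -0.4], "spin": 0}, {"hand": 1, "travel": [0.3, 0, 0], "spin": 0}, {"hand": 1, "travel": [0.6, 0, 0], "spin": 0}, {"hand": 1, "travel": [0.8, 0, 0], "spin": 0}]}}

```text
time: 7.2
position: [0.4697, -0.2375, 0.3599]
tcp_rot: [-0.0, 0.702, 0.712, -0.0]
wrist_force: [0.7, 1.5, -3.1]
finger_gap: 0.0554
grasp_force: 38.0
```

Request:
{"api": "step_arm", "payload": {"steps": [{"hand": 1, "travel": [0.9, 0, 0], "spin": 0}, {"hand": 1, "travel": [0.9, 0, 0], "spin": 0}, {"hand": 1, "travel": [0.9, 0, 0], "spin": 0}, {"hand": 1, "travel": [0.9, 0, 0], "spin": 0}, {"hand": 1, "travel": [0.9, 0, 0], "spin": 0}, {"hand": 1, "travel": [0.9, 0, 0], "spin": 0}, {"hand": 1, "travel": [0.9, 0, 0], "spin": 0}, {"hand": 1, "travel": [0.9, 0, 0], "spin": 0}, {"hand": 1, "travel": [0.9, 0, 0], "spin": 0}, {"hand": 1, "travel": [0.9, 0, 0], "spin": 0}, {"hand": 1, "travel": [0.9, 0, 0], "spin": 0}, {"hand": 1, "travel": [0.9, -0.1, 0], "spin": 0}]}}

```text
time: 8.2
position: [0.4606, 0.0879, 0.3596]
tcp_rot: [-0.001, 0.701, 0.713, -0.001]
wrist_force: [1.0, -0.0, -2.7]
finger_gap: 0.0554
grasp_force: 38.0
```

Request:
{"api": "step_arm", "payload": {"steps": [{"hand": 1, "travel": [0.9, -0.1, 0], "spin": 0}, {"hand": 1, "travel": [0.9, -0.1, 0], "spin": 0}, {"hand": 1, "travel": [0.9, -0.1, 0], "spin": 0}, {"hand": 1, "travel": [0.9, -0.1, 0], "spin": 0}, {"hand": 1, "travel": [0.9, -0.1, 0], "spin": 0}, {"hand": 1, "travel": [0.9, 0, 0], "spin": 0}, {"hand": 1, "travel": [0.8, 0, 0], "spin": 0}, {"hand": 1, "travel": [0.6, 0, 0], "spin": 0}, {"hand": 1, "travel": [0.3, 0, 0], "spin": 0}, {"hand": 1, "travel": [0, 0, 0], "spin": 0}, {"hand": 1, "travel": [0, 0, 0], "spin": 0}]}}

```text
time: 9.12
position: [0.4422, 0.2985, 0.3599]
tcp_rot: [-0.0, 0.701, 0.713, -0.001]
wrist_force: [0.9, -0.8, -2.3]
finger_gap: 0.0556
grasp_force: 38.0
```

Request:
{"api": "step_arm", "payload": {"steps": [{"hand": 1, "travel": [0.5, 0.02, 0.3], "spin": 0}, {"hand": 1, "travel": [0.48, 0, 0.7], "spin": 0}, {"hand": 1, "travel": [0, 0, 0.8], "spin": 0}, {"hand": 1, "travel": [0, 0, 0.8], "spin": 0}, {"hand": 1, "travel": [0, 0, 0.8], "spin": 0}, {"hand": 1, "travel": [0, 0, 0.8], "spin": 0}, {"hand": 1, "travel": [0, 0, 0.8], "spin": 0}, {"hand": 1, "travel": [0, 0, 0.8], "spin": 0}, {"hand": 1, "travel": [0, 0, 0.6], "spin": 0}, {"hand": 1, "travel": [0, 0, 0.3], "spin": 0}, {"hand": 1, "travel": [0, 0, 0], "spin": 0}, {"hand": 1, "travel": [0, 0, 0], "spin": 0}]}}

```text
time: 10.12
position: [0.4432, 0.3279, 0.1598]
tcp_rot: [-0.0, 0.701, 0.713, -0.0]
wrist_force: [-0.3, -0.9, -2.4]
finger_gap: 0.0553
grasp_force: 38.0
```

```bash
python3 - <<'E'
from h import *
print(np.mean([(grab_frame("top"),read_state()["position"])[1] for _ in range(3)],0))
a=grab_frame("side")[:,:,::-1]
cv2.imwrite("pics/s2.png",cv2.resize(a[60:260,160:360],None,fx=3,fy=3))
E
```

```text
[0.44394737 0.32850366 0.16095666]
```

View pics/s2.png

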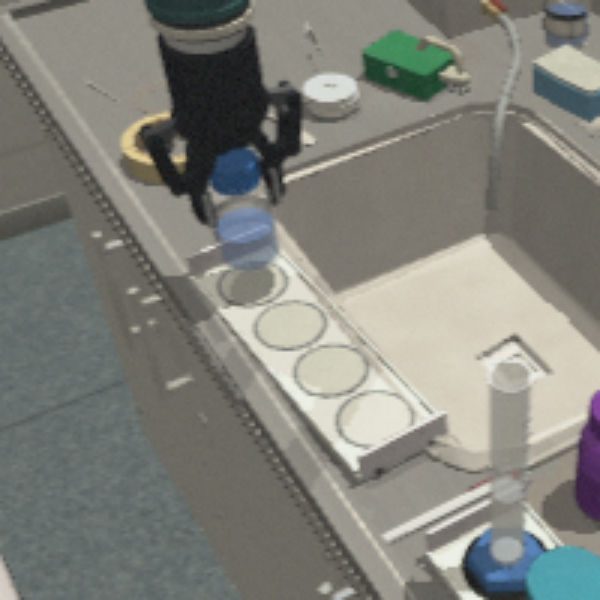

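The bottle hangs upright over the farthest-left ring, its bottom at crop (250,262). Lowering it.

Request:
{"api": "step_arm", "payload": {"steps": [{"hand": 1, "travel": [0, -0.04, 0.3], "spin": 0}, {"hand": 1, "travel": [0, 0, 0.2], "spin": 0}, {"hand": 1, "travel": [0, 0, 0.15], "spin": 0}, {"hand": 1, "travel": [0, 0, 0.1], "spin": 0}, {"hand": 1, "travel": [0, 0, 0.05], "spin": 0}, {"hand": 1, "travel": [0, 0, 0.05], "spin": 0}, {"hand": 1, "travel": [0, 0, 0], "spin": 0}, {"hand": 1, "travel": [0, 0, 0], "spin": 0}]}}

```text
time: 10.98
position: [0.442, 0.3283, 0.1344]
tcp_rot: [0.0, 0.701, 0.713, -0.0]
wrist_force: [0.5, -0.4, -1.6]
finger_gap: 0.0552
grasp_force: 38.0
```

Request:
{"api": "step_arm", "payload": {"steps": [{"hand": 1, "travel": [0, 0, 0.04], "spin": 0}, {"hand": 1, "travel": [0, 0, 0.04], "spin": 0}, {"hand": 1, "travel": [0, 0, 0], "spin": 0}]}}

```text
time: 11.23
position: [0.4422, 0.3285, 0.1334]
tcp_rot: [0.0, 0.701, 0.713, 0.001]
wrist_force: [-2.9, -0.3, 9.9]
finger_gap: 0.0552
grasp_force: 39.2
```

Contact made. Releasing and rising.

Request:
{"api": "step_arm", "payload": {"steps": [{"hand": 0.2, "travel": [0, 0, 0], "spin": 0}, {"hand": -0.5, "travel": [0, 0, 0], "spin": 0}, {"hand": -1, "travel": [0, 0, 0], "spin": 0}, {"hand": -1, "travel": [0, 0, 0], "spin": 0}, {"hand": -1, "travel": [0, 0, 0], "spin": 0}, {"hand": -1, "travel": [0, 0, -0.3], "spin": 0}, {"hand": -1, "travel": [0, 0, -0.8], "spin": 0}, {"hand": -1, "travel": [0, 0, -0.9], "spin": 0}, {"hand": -1, "travel": [0, 0, -0.9], "spin": 0}, {"hand": -1, "travel": [0, 0, -0.9], "spin": 0}, {"hand": -1, "travel": [0, 0, -0.9], "spin": 0}, {"hand": -1, "travel": [0, 0, -0.9], "spin": 0}]}}

```text
time: 12.23
position: [0.4416, 0.3281, 0.302]
tcp_rot: [0.0, 0.701, 0.713, 0.0]
wrist_force: [1.0, -0.2, 0.5]
finger_gap: 0.0856
grasp_force: 0.0
```

Request:
{"api": "step_arm", "payload": {"steps": [{"hand": -1, "travel": [-0.3, 0, -1], "spin": 0}, {"hand": -1, "travel": [-1, 0, -0.9], "spin": 0}, {"hand": -1, "travel": [-1, 0, 0], "spin": 0}, {"hand": -1, "travel": [-1, 0, 0], "spin": 0}, {"hand": -1, "travel": [-1, 0, 0], "spin": 0}, {"hand": -1, "travel": [-1, 0, 0], "spin": 0}, {"hand": -1, "travel": [-1, 0, 0], "spin": 0}, {"hand": -1, "travel": [-1, 0, 0], "spin": 0}, {"hand": -1, "travel": [-1, 0, 0], "spin": 0}, {"hand": -1, "travel": [-1, 0, 0], "spin": 0}, {"hand": -1, "travel": [-1, 0, 0], "spin": 0}, {"hand": -1, "travel": [-1, 0, 0], "spin": 0}]}}

```text
time: 13.23
position: [0.4472, -0.0121, 0.3577]
tcp_rot: [0.0, 0.701, 0.713, 0.0]
wrist_force: [0.7, 0.6, -0.0]
finger_gap: 0.0853
grasp_force: 0.0
```

Request:
{"api": "step_arm", "payload": {"steps": [{"hand": -1, "travel": [-1, 0.1, 0], "spin": 0}, {"hand": -1, "travel": [-1, 0.1, 0], "spin": 0}, {"hand": -1, "travel": [-1, 0.1, 0], "spin": 0}, {"hand": -1, "travel": [-1, 0.1, 0], "spin": 0}, {"hand": -1, "travel": [-1, 0.1, 0], "spin": 0}, {"hand": -1, "travel": [-1, 0.1, 0], "spin": 0}, {"hand": -1, "travel": [-0.8, 0, 0], "spin": 0}, {"hand": -1, "travel": [0, 0, 0], "spin": 0}, {"hand": -1, "travel": [0, 0, 0], "spin": 0}, {"hand": -1, "travel": [0, 0, 0], "spin": 0}]}}

```text
time: 14.07
position: [0.4687, -0.2137, 0.3571]
tcp_rot: [-0.0, 0.701, 0.713, 0.0]
wrist_force: [-1.0, -0.3, 0.4]
finger_gap: 0.0856
grasp_force: 0.0
```

Request:
{"api": "step_arm", "payload": {"steps": [{"hand": -1, "travel": [-0.03, 0.03, 0.5], "spin": 0}, {"hand": -1, "travel": [0, 0, 0.9], "spin": 0}, {"hand": -1, "travel": [0, 0, 0.9], "spin": 0}, {"hand": -1, "travel": [0, 0, 0.9], "spin": 0}, {"hand": -1, "travel": [0, 0, 0.9], "spin": 0}, {"hand": -1, "travel": [0, 0, 0.9], "spin": 0}, {"hand": -1, "travel": [0, 0, 0.9], "spin": 0}, {"hand": -1, "travel": [0, 0, 0.9], "spin": 0}, {"hand": -1, "travel": [0, 0, 0.7], "spin": 0}, {"hand": -1, "travel": [0, 0, 0.5], "spin": 0}, {"hand": -1, "travel": [0, 0, 0.3], "spin": 0}, {"hand": -1, "travel": [0, 0, 0], "spin": 0}]}}

```text
time: 15.07
position: [0.4692, -0.2136, 0.1067]
tcp_rot: [-0.002, 0.701, 0.714, -0.0]
wrist_force: [-0.8, 0.2, 0.2]
finger_gap: 0.0855
grasp_force: 0.0
```

Request:
{"api": "step_arm", "payload": {"steps": [{"hand": 0, "travel": [0, 0, 0], "spin": 0}, {"hand": 0.3, "travel": [0, 0, 0], "spin": 0}, {"hand": 0.5, "travel": [0, 0, 0], "spin": 0}, {"hand": 1, "travel": [0, 0, 0], "spin": 0}, {"hand": 1, "travel": [0, 0, 0], "spin": 0}, {"hand": 1, "travel": [0, 0, 0], "spin": 0}, {"hand": 1, "travel": [0, 0, 0], "spin": 0}, {"hand": 1, "travel": [0, 0, 0], "spin": 0}], "grip_force": 25}}

```text
time: 15.73
position: [0.4706, -0.2156, 0.1092]
tcp_rot: [0.001, 0.701, 0.713, 0.0]
wrist_force: [-0.5, 2.0, 5.8]
finger_gap: 0.0395
grasp_force: 24.7
```

Request:
{"api": "step_arm", "payload": {"steps": [{"hand": 1, "travel": [0, 0, -0.2], "spin": 0}, {"hand": 1, "travel": [0, 0, -0.5], "spin": 0}, {"hand": 1, "travel": [0, 0, -0.8], "spin": 0}, {"hand": 1, "travel": [0, 0, -0.9], "spin": 0}, {"hand": 1, "travel": [0, 0, -0.9], "spin": 0}, {"hand": 1, "travel": [0, 0, -0.9], "spin": 0}, {"hand": 1, "travel": [0, 0, -0.9], "spin": 0}, {"hand": 1, "travel": [0, 0, -0.9], "spin": 0}, {"hand": 1, "travel": [0, 0, -0.9], "spin": 0}, {"hand": 1, "travel": [0, 0, -0.9], "spin": 0}, {"hand": 1, "travel": [0, 0, -0.5], "spin": 0}, {"hand": 1, "travel": [0, 0, 0], "spin": 0}]}}

```text
time: 16.73
position: [0.4714, -0.2161, 0.3615]
tcp_rot: [0.004, 0.701, 0.713, 0.001]
wrist_force: [0.6, -1.1, -0.4]
finger_gap: 0.0393
grasp_force: 25.4
```

Request:
{"api": "step_arm", "payload": {"steps": [{"hand": 1, "travel": [0.3, 0, 0], "spin": 0}, {"hand": 1, "travel": [0.6, 0, 0], "spin": 0}, {"hand": 1, "travel": [0.9, 0, 0], "spin": 0}, {"hand": 1, "travel": [0.9, 0, 0], "spin": 0}, {"hand": 1, "travel": [0.9, 0, 0], "spin": 0}, {"hand": 1, "travel": [0.9, 0, 0], "spin": 0}, {"hand": 1, "travel": [0.9, 0, 0], "spin": 0}, {"hand": 1, "travel": [0.9, 0, 0], "spin": 0}, {"hand": 1, "travel": [0.9, 0, 0], "spin": 0}, {"hand": 1, "travel": [0.9, 0, 0], "spin": 0}, {"hand": 1, "travel": [0.9, 0, 0], "spin": 0}, {"hand": 1, "travel": [0.9, -0.1, 0], "spin": 0}]}}

```text
time: 17.73
position: [0.4606, 0.0834, 0.3552]
tcp_rot: [-0.001, 0.701, 0.713, -0.001]
wrist_force: [0.1, -0.4, -1.4]
finger_gap: 0.0397
grasp_force: 25.4
```

Request:
{"api": "step_arm", "payload": {"steps": [{"hand": 1, "travel": [0.9, -0.1, 0], "spin": 0}, {"hand": 1, "travel": [0.9, -0.1, 0], "spin": 0}, {"hand": 1, "travel": [0.9, -0.1, 0], "spin": 0}, {"hand": 1, "travel": [0.9, -0.06, 0], "spin": 0}, {"hand": 1, "travel": [0.9, 0, 0], "spin": 0}, {"hand": 1, "travel": [0.8, 0, 0], "spin": 0}, {"hand": 1, "travel": [0.4, 0, 0], "spin": 0}, {"hand": 1, "travel": [0.15, 0, 0], "spin": 0}, {"hand": 1, "travel": [0, 0, 0], "spin": 0}, {"hand": 1, "travel": [0, 0, 0], "spin": 0}, {"hand": 1, "travel": [0, 0, 0], "spin": 0}]}}

```text
time: 18.65
position: [0.448, 0.2558, 0.3566]
tcp_rot: [0.0, 0.701, 0.713, -0.001]
wrist_force: [0.4, -0.3, -0.7]
finger_gap: 0.0394
grasp_force: 25.4
```

Request:
{"api": "step_arm", "payload": {"steps": [{"hand": 1, "travel": [0.03, -0.03, 0.4], "spin": 0}, {"hand": 1, "travel": [0, 0, 0.9], "spin": 0}, {"hand": 1, "travel": [0, 0, 0.9], "spin": 0}, {"hand": 1, "travel": [0, 0, 0.9], "spin": 0}, {"hand": 1, "travel": [0, 0, 0.9], "spin": 0}, {"hand": 1, "travel": [0, 0, 0.9], "spin": 0}, {"hand": 1, "travel": [0, 0, 0.9], "spin": 0}, {"hand": 1, "travel": [0, 0, 0.9], "spin": 0}, {"hand": 1, "travel": [0, 0, 0.6], "spin": 0}, {"hand": 1, "travel": [0, 0, 0.4], "spin": 0}, {"hand": 1, "travel": [0, 0, 0], "spin": 0}, {"hand": 1, "travel": [0, 0, 0], "spin": 0}]}}

```text
time: 19.65
position: [0.4473, 0.2568, 0.1258]
tcp_rot: [-0.0, 0.702, 0.713, -0.001]
wrist_force: [0.0, -0.4, -1.7]
finger_gap: 0.0396
grasp_force: 25.4
```

Request:
{"api": "step_arm", "payload": {"steps": [{"hand": 1, "travel": [0, 0, 0.2], "spin": 0}, {"hand": 1, "travel": [0, 0, 0.15], "spin": 0}, {"hand": 1, "travel": [0, 0, 0.1], "spin": 0}, {"hand": 1, "travel": [0, 0, 0.08], "spin": 0}, {"hand": 1, "travel": [0, 0, 0.06], "spin": 0}, {"hand": 1, "travel": [0, 0, 0], "spin": 0}, {"hand": 1, "travel": [0, 0, 0], "spin": 0}]}}

```text
time: 20.23
position: [0.4473, 0.2579, 0.1083]
tcp_rot: [0.0, 0.701, 0.713, -0.0]
wrist_force: [-0.3, 0.6, -0.7]
finger_gap: 0.0395
grasp_force: 25.4
```

Request:
{"api": "step_arm", "payload": {"steps": [{"hand": 1, "travel": [0, 0, 0.05], "spin": 0}, {"hand": 1, "travel": [0, 0, 0.04], "spin": 0}, {"hand": 1, "travel": [0, 0, 0], "spin": 0}, {"hand": 1, "travel": [0, 0, 0], "spin": 0}]}}

```text
time: 20.57
position: [0.4473, 0.2578, 0.1055]
tcp_rot: [0.0, 0.701, 0.713, -0.0]
wrist_force: [-0.6, -0.3, -0.9]
finger_gap: 0.0395
grasp_force: 25.4
```

Request:
{"api": "step_arm", "payload": {"steps": [{"hand": 1, "travel": [0, 0, 0.03], "spin": 0}, {"hand": 1, "travel": [0, 0, 0], "spin": 0}, {"hand": 1, "travel": [0, 0, 0], "spin": 0}]}}

```text
time: 20.82
position: [0.4473, 0.2579, 0.1052]
tcp_rot: [0.0, 0.701, 0.713, 0.0]
wrist_force: [-1.1, -0.3, 5.8]
finger_gap: 0.0393
grasp_force: 25.9
```

Request:
{"api": "step_arm", "payload": {"steps": [{"hand": 0.4, "travel": [0, 0, 0], "spin": 0}, {"hand": -0.5, "travel": [0, 0, 0], "spin": 0}, {"hand": -1, "travel": [0, 0, 0], "spin": 0}, {"hand": -1, "travel": [0, 0, 0], "spin": 0}, {"hand": -1, "travel": [0, 0, 0], "spin": 0}, {"hand": -1, "travel": [0, 0, -0.3], "spin": 0}, {"hand": -1, "travel": [0, 0, -0.8], "spin": 0}, {"hand": -1, "travel": [0, 0, -1], "spin": 0}, {"hand": -1, "travel": [0, 0, -1], "spin": 0}, {"hand": -1, "travel": [0, 0, -1], "spin": 0}, {"hand": -1, "travel": [0, 0, -1], "spin": 0}, {"hand": -1, "travel": [0, 0, -1], "spin": 0}]}}

```text
time: 21.82
position: [0.4468, 0.2576, 0.2899]
tcp_rot: [0.0, 0.701, 0.713, 0.0]
wrist_force: [0.8, 0.5, 0.6]
finger_gap: 0.0853
grasp_force: 0.0
```

Request:
{"api": "step_arm", "payload": {"steps": [{"hand": -1, "travel": [0, 0, -1], "spin": 0}, {"hand": -1, "travel": [-0.3, 0, -1], "spin": 0}, {"hand": -1, "travel": [-1, 0, -0.3], "spin": 0}, {"hand": -1, "travel": [-1, 0, 0], "spin": 0}, {"hand": -1, "travel": [-1, 0, 0], "spin": 0}, {"hand": -1, "travel": [-1, 0, 0], "spin": 0}, {"hand": -1, "travel": [-1, 0, 0], "spin": 0}, {"hand": -1, "travel": [-1, 0, 0], "spin": 0}, {"hand": -1, "travel": [-1, 0, 0], "spin": 0}, {"hand": -1, "travel": [-1, 0, 0], "spin": 0}, {"hand": -1, "travel": [-1, 0, 0], "spin": 0}, {"hand": -1, "travel": [-1, 0.1, 0], "spin": 0}]}}

```text
time: 22.82
position: [0.4545, -0.0523, 0.3573]
tcp_rot: [0.0, 0.701, 0.713, -0.0]
wrist_force: [0.7, -0.1, -0.3]
finger_gap: 0.0853
grasp_force: 0.0
```

Request:
{"api": "step_arm", "payload": {"steps": [{"hand": -1, "travel": [-1, 0.1, 0], "spin": 0}, {"hand": -1, "travel": [-1, 0.1, 0], "spin": 0}, {"hand": -1, "travel": [-1, 0.1, 0], "spin": 0}, {"hand": -1, "travel": [0, 0, 0], "spin": 0}, {"hand": -1, "travel": [0, 0, 0], "spin": 0}, {"hand": -1, "travel": [0, 0, 0], "spin": 0}]}}

```text
time: 23.32
position: [0.4656, -0.1404, 0.3569]
tcp_rot: [-0.0, 0.701, 0.713, 0.0]
wrist_force: [0.2, 0.4, 0.1]
finger_gap: 0.0854
grasp_force: 0.0
```

Request:
{"api": "step_arm", "payload": {"steps": [{"hand": -1, "travel": [-0.09, 0.08, 0.5], "spin": 0}, {"hand": -1, "travel": [0, 0, 0.9], "spin": 0}, {"hand": -1, "travel": [0, 0, 0.9], "spin": 0}, {"hand": -1, "travel": [0, 0, 0.9], "spin": 0}, {"hand": -1, "travel": [0, 0, 0.9], "spin": 0}, {"hand": -1, "travel": [0, 0, 0.9], "spin": 0}, {"hand": -1, "travel": [0, 0, 0.9], "spin": 0}, {"hand": -1, "travel": [0, 0, 0.9], "spin": 0}, {"hand": -1, "travel": [0, 0, 0.7], "spin": 0}, {"hand": -1, "travel": [0, 0, 0.4], "spin": 0}, {"hand": -1, "travel": [0, 0, 0.13], "spin": 0}, {"hand": -1, "travel": [0, 0, 0], "spin": 0}]}}

```text
time: 24.32
position: [0.4679, -0.1422, 0.1153]
tcp_rot: [-0.001, 0.701, 0.714, -0.0]
wrist_force: [0.2, 0.6, 0.0]
finger_gap: 0.0853
grasp_force: 0.0
```

Request:
{"api": "step_arm", "payload": {"steps": [{"hand": -0.4, "travel": [0, 0, 0], "spin": 0}, {"hand": 0, "travel": [0, 0, 0], "spin": 0}, {"hand": 1, "travel": [0, 0, 0], "spin": 0}, {"hand": 1, "travel": [0, 0, 0], "spin": 0}, {"hand": 1, "travel": [0, 0, 0], "spin": 0}, {"hand": 1, "travel": [0, 0, 0], "spin": 0}, {"hand": 1, "travel": [0, 0, 0], "spin": 0}], "grip_force": 30}}

```text
time: 24.9
position: [0.4692, -0.1436, 0.1171]
tcp_rot: [0.001, 0.701, 0.713, 0.001]
wrist_force: [-0.6, 2.4, 6.9]
finger_gap: 0.0582
grasp_force: 31.5
```

Request:
{"api": "step_arm", "payload": {"steps": [{"hand": 1, "travel": [0, 0, -0.2], "spin": 0}, {"hand": 1, "travel": [0, 0, -0.5], "spin": 0}, {"hand": 1, "travel": [0, 0, -0.8], "spin": 0}, {"hand": 1, "travel": [0, 0, -0.9], "spin": 0}, {"hand": 1, "travel": [0, 0, -0.9], "spin": 0}, {"hand": 1, "travel": [0, 0, -0.9], "spin": 0}, {"hand": 1, "travel": [0, 0, -0.9], "spin": 0}, {"hand": 1, "travel": [0, 0, -0.9], "spin": 0}, {"hand": 1, "travel": [0, 0, -0.9], "spin": 0}, {"hand": 1, "travel": [0, 0, -0.9], "spin": 0}, {"hand": 1, "travel": [0, 0, -0.3], "spin": 0}, {"hand": 1, "travel": [0, 0, 0], "spin": 0}]}}

```text
time: 25.9
position: [0.4696, -0.1441, 0.3618]
tcp_rot: [0.003, 0.701, 0.713, 0.001]
wrist_force: [0.0, 0.3, -0.9]
finger_gap: 0.0579
grasp_force: 32.5
```

Request:
{"api": "step_arm", "payload": {"steps": [{"hand": 1, "travel": [0.3, 0, 0], "spin": 0}, {"hand": 1, "travel": [0.6, 0, 0], "spin": 0}, {"hand": 1, "travel": [0.9, 0, 0], "spin": 0}, {"hand": 1, "travel": [0.9, 0, 0], "spin": 0}, {"hand": 1, "travel": [0.9, 0, 0], "spin": 0}, {"hand": 1, "travel": [0.9, 0, 0], "spin": 0}, {"hand": 1, "travel": [0.9, 0, 0], "spin": 0}, {"hand": 1, "travel": [0.9, 0, 0], "spin": 0}, {"hand": 1, "travel": [0.9, -0.1, 0], "spin": 0}, {"hand": 1, "travel": [0.9, -0.1, 0], "spin": 0}, {"hand": 1, "travel": [0.9, -0.1, 0], "spin": 0}, {"hand": 1, "travel": [0.9, -0.1, 0], "spin": 0}]}}

```text
time: 26.9
position: [0.4495, 0.1547, 0.3563]
tcp_rot: [-0.001, 0.701, 0.713, -0.002]
wrist_force: [-0.1, -0.1, -1.8]
finger_gap: 0.058
grasp_force: 32.5
```

Request:
{"api": "step_arm", "payload": {"steps": [{"hand": 1, "travel": [0.7, 0, 0], "spin": 0}, {"hand": 1, "travel": [0.37, 0, 0], "spin": 0}, {"hand": 1, "travel": [0, 0, 0], "spin": 0}, {"hand": 1, "travel": [0, 0, 0], "spin": 0}, {"hand": 1, "travel": [0, 0, 0], "spin": 0}]}}

```text
time: 27.32
position: [0.4506, 0.1845, 0.3579]
tcp_rot: [-0.0, 0.701, 0.713, -0.001]
wrist_force: [-0.2, -0.6, -1.7]
finger_gap: 0.0579
grasp_force: 32.5
```

Request:
{"api": "step_arm", "payload": {"steps": [{"hand": 1, "travel": [0.02, 0, 0.4], "spin": 0}, {"hand": 1, "travel": [0, 0, 0.9], "spin": 0}, {"hand": 1, "travel": [0, 0, 0.9], "spin": 0}, {"hand": 1, "travel": [0, 0, 0.9], "spin": 0}, {"hand": 1, "travel": [0, 0, 0.9], "spin": 0}, {"hand": 1, "travel": [0, 0, 0.9], "spin": 0}, {"hand": 1, "travel": [0, 0, 0.9], "spin": 0}, {"hand": 1, "travel": [0, 0, 0.8], "spin": 0}, {"hand": 1, "travel": [0, 0, 0.6], "spin": 0}, {"hand": 1, "travel": [0, 0, 0.3], "spin": 0}, {"hand": 1, "travel": [0, 0, 0], "spin": 0}, {"hand": 1, "travel": [0, 0, 0], "spin": 0}]}}

```text
time: 28.32
position: [0.4512, 0.1852, 0.1339]
tcp_rot: [-0.0, 0.701, 0.713, -0.0]
wrist_force: [1.1, 0.4, -0.1]
finger_gap: 0.0581
grasp_force: 32.6
```

Request:
{"api": "step_arm", "payload": {"steps": [{"hand": 1, "travel": [0, 0, 0.2], "spin": 0}, {"hand": 1, "travel": [0, 0, 0.15], "spin": 0}, {"hand": 1, "travel": [0, 0, 0.1], "spin": 0}, {"hand": 1, "travel": [0, 0, 0.08], "spin": 0}, {"hand": 1, "travel": [0, 0, 0.06], "spin": 0}, {"hand": 1, "travel": [0, 0, 0], "spin": 0}, {"hand": 1, "travel": [0, 0, 0], "spin": 0}]}}

```text
time: 28.9
position: [0.4509, 0.1859, 0.1161]
tcp_rot: [-0.0, 0.701, 0.713, -0.0]
wrist_force: [-0.5, 0.4, -1.3]
finger_gap: 0.0581
grasp_force: 32.6
```

Request:
{"api": "step_arm", "payload": {"steps": [{"hand": 1, "travel": [0, 0, 0.05], "spin": 0}, {"hand": 1, "travel": [0, 0, 0.05], "spin": 0}, {"hand": 1, "travel": [0, 0, 0], "spin": 0}, {"hand": 1, "travel": [0, 0, 0], "spin": 0}]}}

```text
time: 29.23
position: [0.4511, 0.1859, 0.1132]
tcp_rot: [0.0, 0.701, 0.713, 0.0]
wrist_force: [-1.4, 0.4, 1.4]
finger_gap: 0.0582
grasp_force: 32.7
```

Request:
{"api": "step_arm", "payload": {"steps": [{"hand": 1, "travel": [0, 0, 0.02], "spin": 0}, {"hand": -0.1, "travel": [0, 0, 0], "spin": 0}, {"hand": -0.6, "travel": [0, 0, 0], "spin": 0}, {"hand": -1, "travel": [0, 0, 0], "spin": 0}, {"hand": -1, "travel": [0, 0, 0], "spin": 0}, {"hand": -1, "travel": [0, 0, 0], "spin": 0}, {"hand": -1, "travel": [0, 0, -0.3], "spin": 0}, {"hand": -1, "travel": [0, 0, -0.9], "spin": 0}, {"hand": -1, "travel": [0, 0, -1], "spin": 0}, {"hand": -1, "travel": [0, 0, -1], "spin": 0}, {"hand": -1, "travel": [0, 0, -1], "spin": 0}, {"hand": -1, "travel": [0, 0, -1], "spin": 0}]}}

```text
time: 30.23
position: [0.4505, 0.1858, 0.2705]
tcp_rot: [0.0, 0.701, 0.713, -0.0]
wrist_force: [1.8, 0.1, -1.6]
finger_gap: 0.085
grasp_force: 0.0
```

Request:
{"api": "step_arm", "payload": {"steps": [{"hand": -1, "travel": [0, 0, -1], "spin": 0}, {"hand": -1, "travel": [-0.3, 0, -0.8], "spin": 0}, {"hand": -1, "travel": [-1, 0, 0], "spin": 0}, {"hand": -1, "travel": [-1, 0, 0], "spin": 0}, {"hand": -1, "travel": [-1, 0.1, 0], "spin": 0}, {"hand": -1, "travel": [-1, 0.1, 0], "spin": 0}, {"hand": -1, "travel": [-1, 0.1, 0], "spin": 0}, {"hand": -1, "travel": [-1, 0.1, 0], "spin": 0}, {"hand": -1, "travel": [-1, 0, 0], "spin": 0}, {"hand": -1, "travel": [-0.8, 0, 0], "spin": 0}, {"hand": -1, "travel": [-0.4, 0, 0], "spin": 0}, {"hand": -1, "travel": [0, 0, 0], "spin": 0}]}}

```text
time: 31.23
position: [0.4673, -0.0709, 0.3229]
tcp_rot: [0.0, 0.702, 0.712, -0.0]
wrist_force: [-0.1, 0.2, -0.0]
finger_gap: 0.0856
grasp_force: 0.0
```

Request:
{"api": "step_arm", "payload": {"steps": [{"hand": -1, "travel": [0, 0, 0], "spin": 0}, {"hand": -1, "travel": [0, 0, 0], "spin": 0}]}}

```text
time: 31.4
position: [0.467, -0.0679, 0.3226]
tcp_rot: [-0.0, 0.701, 0.713, 0.0]
wrist_force: [0.1, 0.1, 0.5]
finger_gap: 0.0855
grasp_force: 0.0
```

```bash
python3 - <<'E'
from h import *
a=grab_frame("side")[:,:,::-1]
cv2.imwrite("pics/s3.png",cv2.resize(a[90:340,180:480],None,fx=2.4,fy=2.4))
print(read_state()["position"])
E
```

```text
[ 0.46702154 -0.06765044  0.32254723]
```

View pics/s3.png

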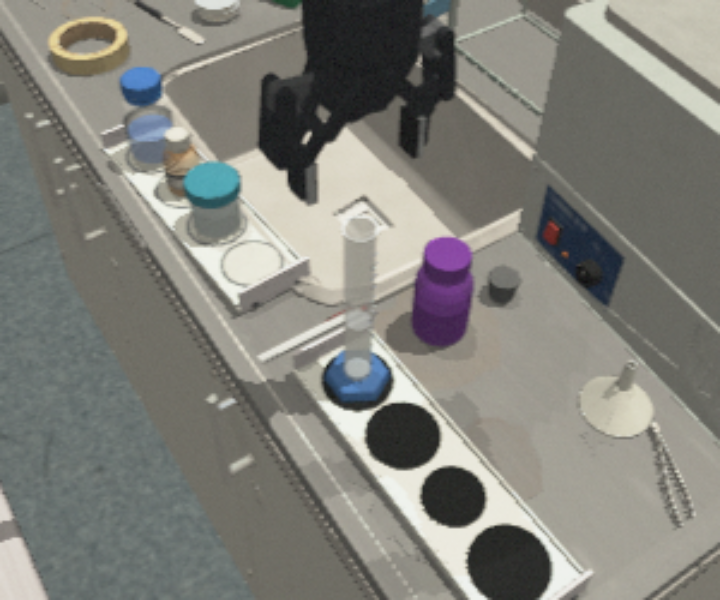

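Bottle (142,150), dropper (180,180) and jar (215,225) stand upright in their rings. The cylinder is at (358,300), below the open fingers.

Request:
{"api": "step_arm", "payload": {"steps": [{"hand": -1, "travel": [-0.11, 0.02, 0.4], "spin": 0}, {"hand": -1, "travel": [0, 0, 0.7], "spin": 0}, {"hand": -1, "travel": [0, 0, 0.7], "spin": 0}, {"hand": -1, "travel": [0, 0, 0.7], "spin": 0}, {"hand": -1, "travel": [0, 0, 0.5], "spin": 0}, {"hand": -1, "travel": [0, 0, 0.25], "spin": 0}, {"hand": -1, "travel": [0, 0, 0], "spin": 0}, {"hand": -1, "travel": [0, 0, 0], "spin": 0}]}}

```text
time: 32.12
position: [0.4681, -0.0715, 0.2252]
tcp_rot: [-0.0, 0.701, 0.713, -0.0]
wrist_force: [-0.4, -0.6, 0.5]
finger_gap: 0.0853
grasp_force: 0.0
```

Request:
{"api": "step_arm", "payload": {"steps": [{"hand": 0, "travel": [0, 0, 0], "spin": 0}, {"hand": 0, "travel": [0, 0, 0], "spin": 0}, {"hand": 0.2, "travel": [0, 0, 0], "spin": 0}, {"hand": 0.35, "travel": [0, 0, 0], "spin": 0}, {"hand": 0.5, "travel": [0, 0, 0], "spin": 0}, {"hand": 1, "travel": [0, 0, 0], "spin": 0}, {"hand": 1, "travel": [0, 0, 0], "spin": 0}, {"hand": 1, "travel": [0, 0, 0], "spin": 0}, {"hand": 1, "travel": [0, 0, 0], "spin": 0}], "grip_force": 22}}

```text
time: 32.87
position: [0.4678, -0.0723, 0.2255]
tcp_rot: [0.0, 0.701, 0.713, -0.0]
wrist_force: [-2.9, -0.4, 5.0]
finger_gap: 0.0286
grasp_force: 21.3
```

Request:
{"api": "step_arm", "payload": {"steps": [{"hand": 1, "travel": [0, 0, -0.2], "spin": 0}, {"hand": 1, "travel": [0, 0, -0.5], "spin": 0}, {"hand": 1, "travel": [0, 0, -0.7], "spin": 0}, {"hand": 1, "travel": [0, 0, -0.5], "spin": 0}, {"hand": 1, "travel": [0, 0, -0.3], "spin": 0}, {"hand": 1, "travel": [0, 0, 0], "spin": 0}, {"hand": 1, "travel": [0, 0, 0], "spin": 0}]}}

```text
time: 33.45
position: [0.468, -0.0722, 0.2911]
tcp_rot: [0.0, 0.701, 0.713, 0.0]
wrist_force: [-0.0, -0.3, -1.9]
finger_gap: 0.0286
grasp_force: 22.1
```

Request:
{"api": "step_arm", "payload": {"steps": [{"hand": 1, "travel": [0.2, 0, 0], "spin": 0}, {"hand": 1, "travel": [0.4, 0, 0], "spin": 0}, {"hand": 1, "travel": [0.6, 0, 0], "spin": 0}, {"hand": 1, "travel": [0.7, -0.1, 0], "spin": 0}, {"hand": 1, "travel": [0.7, -0.1, 0], "spin": 0}, {"hand": 1, "travel": [0.7, -0.1, 0], "spin": 0}, {"hand": 1, "travel": [0.7, 0, 0], "spin": 0}, {"hand": 1, "travel": [0.7, 0, 0], "spin": 0}, {"hand": 1, "travel": [0.7, 0, 0], "spin": 0}, {"hand": 1, "travel": [0.5, 0, 0], "spin": 0}, {"hand": 1, "travel": [0.28, 0, 0], "spin": 0}, {"hand": 1, "travel": [0, 0, 0], "spin": 0}]}}

```text
time: 34.45
position: [0.4549, 0.1149, 0.2903]
tcp_rot: [-0.001, 0.7, 0.714, -0.0]
wrist_force: [0.8, 0.4, -0.8]
finger_gap: 0.0286
grasp_force: 22.1
```

Request:
{"api": "step_arm", "payload": {"steps": [{"hand": 1, "travel": [0, 0, 0.3], "spin": 0}, {"hand": 1, "travel": [0, 0, 0.5], "spin": 0}, {"hand": 1, "travel": [0, 0, 0.4], "spin": 0}, {"hand": 1, "travel": [0, 0, 0.3], "spin": 0}, {"hand": 1, "travel": [0, 0, 0], "spin": 0}, {"hand": 1, "travel": [0, 0, 0], "spin": 0}]}}

```text
time: 34.95
position: [0.4554, 0.1124, 0.2453]
tcp_rot: [-0.001, 0.701, 0.713, -0.001]
wrist_force: [-0.1, -0.3, -1.3]
finger_gap: 0.0287
grasp_force: 22.2
```

```bash
python3 - <<'E'
from h import *
a=grab_frame("side")[:,:,::-1]
cv2.imwrite("pics/s4.png",cv2.resize(a[90:240,180:360],None,fx=4,fy=4))
print(np.mean([(grab_frame("top"),read_state()["position"])[1] for _ in range(3)],0))
E
```

```text
[0.45626374 0.11282344 0.24650536]
```

View pics/s4.png

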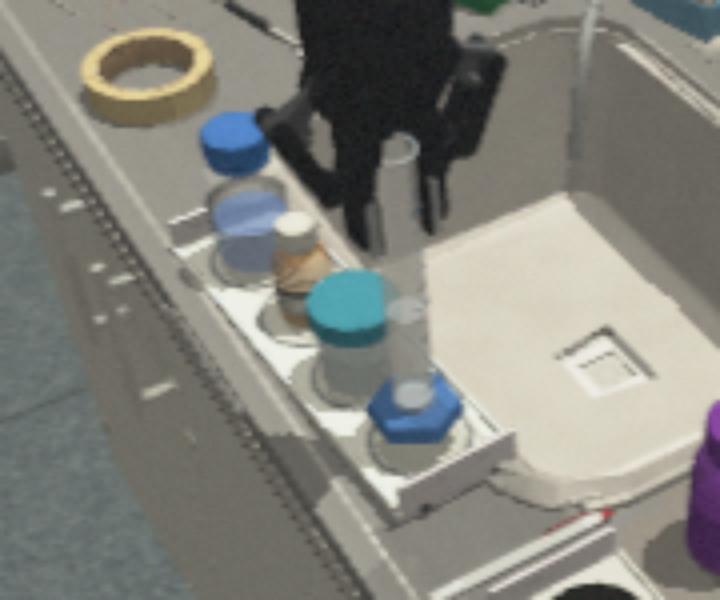

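The cylinder hangs upright above its ring, the foot at (415,410) over the ring at (418,445). Lowering it.

Request:
{"api": "step_arm", "payload": {"steps": [{"hand": 1, "travel": [0, 0, 0.3], "spin": 0}, {"hand": 1, "travel": [0, 0, 0.2], "spin": 0}, {"hand": 1, "travel": [0, 0, 0.1], "spin": 0}, {"hand": 1, "travel": [0, 0, 0.08], "spin": 0}, {"hand": 1, "travel": [0, 0, 0.05], "spin": 0}, {"hand": 1, "travel": [0, 0, 0], "spin": 0}, {"hand": 1, "travel": [0, 0, 0], "spin": 0}]}}

```text
time: 35.73
position: [0.4558, 0.1131, 0.224]
tcp_rot: [-0.0, 0.701, 0.713, -0.0]
wrist_force: [-0.2, 0.5, -1.3]
finger_gap: 0.0286
grasp_force: 22.2
```

Request:
{"api": "step_arm", "payload": {"steps": [{"hand": 1, "travel": [0, 0, 0.03], "spin": 0}, {"hand": 1, "travel": [0, 0, 0], "spin": 0}, {"hand": 1, "travel": [0, 0, 0], "spin": 0}]}}

```text
time: 35.98
position: [0.4559, 0.1131, 0.2233]
tcp_rot: [0.0, 0.701, 0.713, 0.0]
wrist_force: [-0.1, 0.1, -1.8]
finger_gap: 0.0285
grasp_force: 22.2
```

Request:
{"api": "step_arm", "payload": {"steps": [{"hand": 1, "travel": [0, 0, 0.03], "spin": 0}, {"hand": 1, "travel": [0, 0, 0.02], "spin": 0}, {"hand": 1, "travel": [0, 0, 0], "spin": 0}, {"hand": 1, "travel": [0, 0, 0], "spin": 0}]}}

```text
time: 36.32
position: [0.4557, 0.113, 0.2217]
tcp_rot: [-0.0, 0.701, 0.713, -0.0]
wrist_force: [0.7, -0.4, -0.8]
finger_gap: 0.0286
grasp_force: 22.2
```

Request:
{"api": "step_arm", "payload": {"steps": [{"hand": 1, "travel": [0, 0, 0.03], "spin": 0}, {"hand": 1, "travel": [0, 0, 0], "spin": 0}, {"hand": 1, "travel": [0, 0, 0], "spin": 0}]}}

```text
time: 36.57
position: [0.4559, 0.1131, 0.2215]
tcp_rot: [0.0, 0.701, 0.713, 0.0]
wrist_force: [-1.5, -0.5, 6.3]
finger_gap: 0.0285
grasp_force: 23.3
```

Contact made. Releasing gently and retreating upward.

Request:
{"api": "step_arm", "payload": {"steps": [{"hand": 0.2, "travel": [0, 0, 0], "spin": 0}, {"hand": 0, "travel": [0, 0, 0], "spin": 0}, {"hand": -0.5, "travel": [0, 0, 0], "spin": 0}, {"hand": -1, "travel": [0, 0, 0], "spin": 0}, {"hand": -1, "travel": [0, 0, 0], "spin": 0}, {"hand": -1, "travel": [0, 0, 0], "spin": 0}, {"hand": -1, "travel": [0, 0, -0.3], "spin": 0}, {"hand": -1, "travel": [0, 0, -0.6], "spin": 0}, {"hand": -1, "travel": [0, 0, -0.8], "spin": 0}, {"hand": -1, "travel": [0, 0, -0.8], "spin": 0}, {"hand": -1, "travel": [0, 0, -0.8], "spin": 0}, {"hand": -1, "travel": [0, 0, -0.8], "spin": 0}]}}

```text
time: 37.57
position: [0.4555, 0.113, 0.3456]
tcp_rot: [0.0, 0.701, 0.713, 0.0]
wrist_force: [0.7, -0.2, 0.4]
finger_gap: 0.0854
grasp_force: 0.0
```

Request:
{"api": "step_arm", "payload": {"steps": [{"hand": -1, "travel": [-1, 0, 0], "spin": 0}, {"hand": -1, "travel": [-1, 0, 0], "spin": 0}, {"hand": -1, "travel": [-1, 0, 0], "spin": 0}, {"hand": -1, "travel": [-1, 0, 0], "spin": 0}, {"hand": -1, "travel": [-1, 0, 0], "spin": 0}, {"hand": -1, "travel": [-1, 0, 0], "spin": 0}, {"hand": -1, "travel": [-1, 0, 0], "spin": 0}, {"hand": -1, "travel": [-1, 0, 0], "spin": 0}, {"hand": -1, "travel": [-1, 0, 0], "spin": 0}, {"hand": -1, "travel": [-1, 0, 0], "spin": 0}, {"hand": -1, "travel": [0, 0, 0], "spin": 0}, {"hand": -1, "travel": [0, 0, 0], "spin": 0}]}}

```text
time: 38.57
position: [0.4608, -0.1882, 0.3443]
tcp_rot: [0.0, 0.702, 0.712, 0.0]
wrist_force: [-0.3, 0.7, 0.2]
finger_gap: 0.0853
grasp_force: 0.0
```

```bash
python3 - <<'E'
from h import *
b=grab_frame("top")[:,:,::-1]
a=cv2.resize(b[200:248,168:298],None,fx=6,fy=6,interpolation=cv2.INTER_CUBIC)
# predicted vessel-top pixels in the crop
for n,P in dict(bottle=(.4426,.3289,.120),dropper=(.4469,.257,.090),jar=(.4512,.1852,.077),cyl=(.4555,.1133,.209)).items():
    p=(proj("top",P)-[168,200]+.5)*6-.5; print(n,p.round()); cv2.drawMarker(a,tuple(int(v) for v in p),(0,0,255),0,10,1)
cv2.imwrite("pics/t5.png",a)
E
```

```text
bottle [ 59. 174.]
dropper [261. 162.]
jar [444. 150.]
cyl [580. 124.]
```

View pics/t5.png

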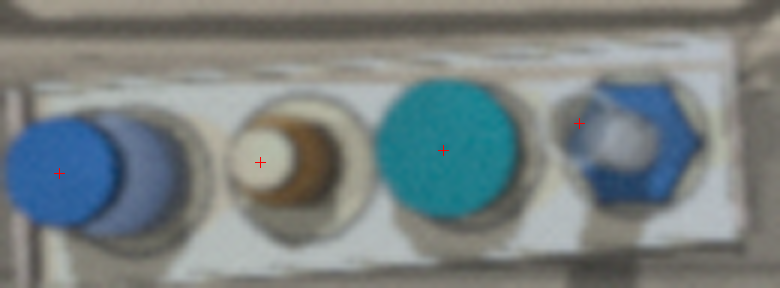

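The vessel tops match the predicted pixels: bottle (62,173), dropper (263,160), jar (446,149), with the cylinder foot centred in its ring at (635,143). All are within about 2 mm and upright, so I'm handing in.

```bash
python3 -c "
from plant import *
print(finish_job())"
```

```text
the job is handed in; nothing more can be done
None
```

All four vessels stand upright and released in reverse order on the formerly empty rack, each within about 2 mm of its ring's centre by the last top view; the job was handed in at about 39 s, and no verdict was returned.

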